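# Pin the labelling turntable at its stop

## Task

Lock the bottle-labelling turntable at its stop: pull the index pin out of its stand, put it through the hole in the turntable disc, and turn the disc round to the pointer (the pin serves as its handle), feeling with only light pressure for the stop hole hidden underneath. When the pin drops in, seat it fully home with its shoulder down on the disc and let go, leaving the label roll, bottle and cap key where they are.

Things in the scene. Friction and masses are not known exactly. Their poses are not given: they have to be found in the camera images.
- turntable: Fixed labelling turntable: square aluminium base 150 x 150 x 12 mm, steel pedestal, dark clamped stop ring, turning disc on top. Origin at the centre of the underside, on the disc's upright axis of rotation; z up; x points at the pointer lug. Above the origin: stop ring top 38 mm, disc underside 39 mm, disc top 51 mm; a bolt head in mid-disc (radius 16 mm) stands up to 56 mm.
- disc_hole (a point): Centre of the mouth of the disc's only hole, in its top face. Disc 124 mm across, 12 mm thick; hole with a flush dark steel rim, 12 mm across, through, 46 mm from the axis. The disc turns to 3 rad either side of the pointer; about 1 to 1.5 N sideways at the hole turns it. The hole starts 0.8 to 2.2 rad from the pointer, anticlockwise of it seen from above.
- pointer (a point): Tip of the pointer lug, a small dark steel block 14 mm wide standing at the middle of one edge of the base, 70 mm from the axis, 37 mm above the base's underside, beside and below the disc's rim. The hidden stop hole lies within 0.3 rad to either side of it: a round hole in the fixed stop ring under the disc, 12.5 mm across, 16 mm deep, centred 46 mm from the axis.
- pin_grip (a point): Index pin, loose, upright, 0.08 to 0.17 kg; z along the pin, up. This point is on its axis in the round black ribbed grip (20 mm across, 36 mm tall), 14 mm below its top. Under the grip a steel shoulder 26 mm across, 4 mm thick with its three small rubber feet, whose undersides are 26 mm below this point. At the start it sits with the shoulder on the stand.
- pin_tip (a point): Lower tip of the index pin, 52 mm below pin_grip. Steel shank 10 mm across, 26 mm long from shoulder to tip, its last 6 mm tapering to 4.4 mm. Put through the disc and standing on the stop ring, the shoulder is 13 mm above the disc; in the stop hole the pin goes down until the shoulder meets the disc. The tip does not touch the stop hole's bottom.
- pin_stand: Fixed grey block 60 x 60 x 34 mm with one 12 mm hole, 30 mm deep, in the middle of its top, which holds the pin at the start. Origin at the centre of its underside.
- label_roll: Loose roll of blank white paper labels lying flat, 82 mm across, 38 mm high; bystander. Origin at the centre of its underside.
- bottle_09: Loose full glass bottle with black cap, 77 mm across, 222 mm tall; bystander. Origin at the centre of its underside.
- cap_key: Loose red plastic ring key, 180 mm long, 14 mm high, lying flat; bystander. Origin at the middle of its underside.
Mind the look-alikes: they are no part of the job. Of the things that look like the part that bears pin_grip, the middle-sized one is meant.

How it is judged (in metres and radians):
On the way, in this order (a step that is already met when the one before it is completed fails the run):
1. the pin's tip is in the disc's hole, well below the disc's top (horizontal distance between pin_grip and disc_hole below 0.008 m and z of pin_grip in the frame of turntable below 0.096 m).
2. the pin has dropped into the stop hole, its shoulder down on the disc (horizontal distance between pin_grip and disc_hole below 0.004 m and z of pin_grip in the frame of turntable below 0.0795 m), for 0.2 s.
At the end, for the whole second after the job is handed in: The pin stands upright (within 7 degrees) through the disc's hole (axis within 4 mm of the hole's centre at the grip's middle) and in the stop hole, its shoulder down on the disc to within 2.5 mm, at rest and let go (all of step 2 and angle between pin_grip's own z axis and vertical below 0.12 rad and linear speed of pin below 0.02 m/s); the robot touches nothing.
It fails at once if the pin is pressed or levered against the turntable with more than 40 N (contact force between pin and turntable above 40 N).
It fails at once if the label roll is moved by more than 30 mm (distance of label_roll from where it was at the start of the episode above 0.03 m).
It fails at once if the bottle is moved by more than 30 mm (distance of bottle_09 from where it was at the start of the episode above 0.03 m).
It fails at once if the cap key is moved by more than 30 mm (distance of cap_key from where it was at the start of the episode above 0.03 m).
It also fails if it takes over 64 s, if anything falls off the work surface, if the arm or the gripper's body presses on something with over 40 N, if the wrist force passes 120 N, or if a joint passes its speed limit or range.

## Robot

A 6-joint arm with a two-finger parallel gripper is mounted at the origin on a cart in front of the work surface, level with it; the furniture and walls round the work are solid. World frame = base frame: x ahead of the robot, y to its left, z up, the work surface at z = 0. Lengths are in mm, angles in rad, forces in N, time in s.
With the tool pointing down it reaches from about 325 to 875 mm from the base axis. Payload 4.4 kg.
Tool frame: the origin (TCP) lies on the centre line of the jaws, within the pads' length; the fingertips stand ahead of it and the grasp point (between the pads) lies 6 mm ahead of it (ctrl.tcp_to_tips is the z of the fingertips in the tool frame, in mm); z points along the fingers, y is the line along which they close (so a half turn about z gives the same grasp; the last joint's range is limited). The gripper opens to 85 mm and grips with 20 to 120 N. Pads are 22 mm wide; open, the fingers measure 114 mm over their backs; the gripper's body (76 mm by 85 mm) begins 54 mm behind the grasp point. The pads swing forward as they close: fully open they stand 13 mm farther back than shut.
Start: joints at [-1.454, 0.207, 1.542, -0, 1.393, -0.15], TCP at [151.584, -554.662, 256.282] pointing down, gripper open.
Joint ranges: [-2.73, 2.73], [-0.86, 2.22], [0.23, 2.46], [-1.11, 4.25], [0.08, 2.63], [-2.82, 2.82]. Speed limits (rad/s): [2.79, 2.79, 3.14, 3.14, 3.14, 3.14].

## Interface

Orientations are given as a 3x3 rotation matrix whose columns are the frame's x, y, z axes.
In Python, from plant import ctrl, sensors, optics gives the robot as it stands. Calls block until the motion is done:
- ctrl.move_ptp(position, orientation): joint-space move of the TCP to a pose.
- ctrl.move_l(position, rot=None, vel=150, threshold=None): straight line of the TCP; rot=None keeps the orientation; vel is the mean speed in mm/s. With threshold (N) it stops when the force on the tool has changed by that much, and returns True; else False.
- ctrl.set_joints(angles): joint-space move.
- ctrl.gripper_to(opening, force=None): finger opening in mm; force is the grip in N (None keeps the last); returns when the fingers have stopped.
- ctrl.hold(seconds).
- ctrl.solve_ik(position, orientation): joint angles nearest the present ones, or None.
- sensors.read_state(): the state.
- optics.grab_frame(name): name is "side" or "top"; returns (picture, depth): 384x512x3 uint8, red, green, blue; 384x512 float32, mm along the optical axis (not along the pixel's ray), 0 where there is no reading.
- optics.camera_params(name): a dict with "mtx" (3x3 intrinsics, pixels), "R" (3x3) and "t" (3): a world point X has camera coordinates R X + t. Camera axes: x right, y down, z forward; pixel columns grow to the right and rows downward; lengths in mm; the calibration is good to about 2 mm. A picture is of the moment at which its call begins. camera_params takes no time and is no camera call.
A pose or a line that the arm cannot do raises ctrl.MotionError and nothing moves.
- ctrl.finish_job(): hands the job in; it is judged then, once.
The state is a dict: "t": time; "q": joint angles; "qvel": joint speeds; "tau": joint torques, N m; "eef_pos": TCP position; "eef_rot": TCP orientation; "force": force on the tool from outside, world axes, zero at the start; "wrist_torque": the same for the moment, N m; "grip_width": finger opening in mm; "grasp_force": force on a finger pad.
Only numpy, scipy, OpenCV 4.12 (cv2) and the standard library are available. Lean on these libraries where they do the work, as an engineer would, in place of code of your own. Each camera call takes 0.05 s, during which the arm holds its last target. There are 200 camera calls.

## Working session

There is one attempt and no reset: what is moved stays moved. The work goes in short steps, each a Python script; the robot and the scene stay as the last script left them, time stands still between calls to the robot, and variables do not carry over. Pictures are saved under pics/ and viewed, at most 10 in all, crops included, and the job is handed in when it is done.

```bash
mkdir -p pics; ls; python3 - <<'E'
from plant import ctrl,sensors,optics
import cv2,numpy as np
for n in("top","side"):
    im,d=optics.grab_frame(n); np.savez(f"pics/{n}0.npz",im=im,d=d)
    p=optics.camera_params(n);print(n,p["mtx"].tolist(),p["R"].round(3).tolist(),p["t"].round(1).tolist(), "C",(-p["R"].T@p["t"]).round(0))
    cv2.imwrite(f"pics/{n}0.png",cv2.resize(im[:,:,::-1],(800,600),interpolation=cv2.INTER_CUBIC))
print(sensors.read_state()["t"],ctrl.tcp_to_tips)
E
```

```text
pics
top [[369.6898995562036, 0.0, 254.2734534463383], [0.0, 369.6898995562036, 193.791620659407], [0.0, 0.0, 1.0]] [[0.018, -1.0, 0.009], [-0.996, -0.019, -0.082], [0.082, -0.007, -0.997]] [-95.7, 658.9, 913.2] C [584. -77. 965.]
side [[371.7057146041215, 0.0, 258.1405391606715], [0.0, 371.7057146041215, 190.84149981387452], [0.0, 0.0, 1.0]] [[0.877, -0.48, 0.025], [-0.18, -0.376, -0.909], [0.446, 0.792, -0.416]] [-631.3, 170.2, 656.7] C [ 291. -760.  444.]
0.1 25.0
```

View pics/top0.png

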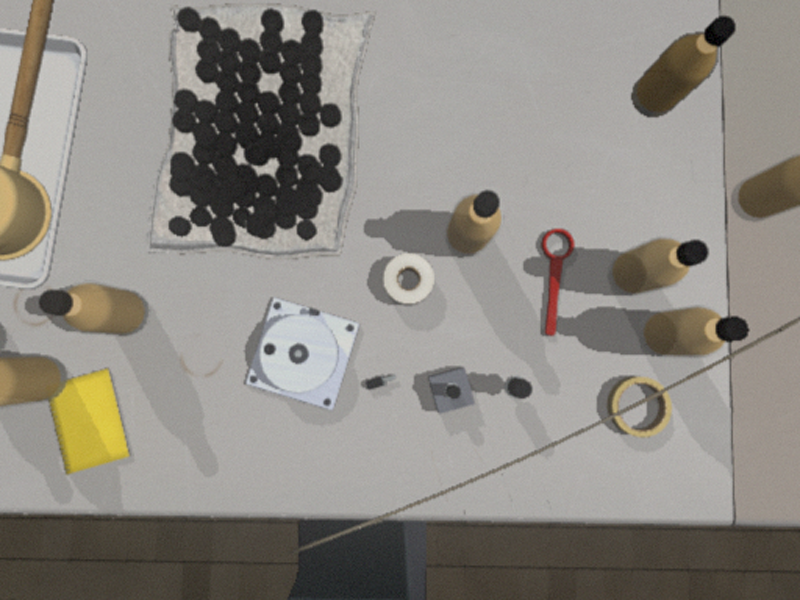

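View pics/side0.png

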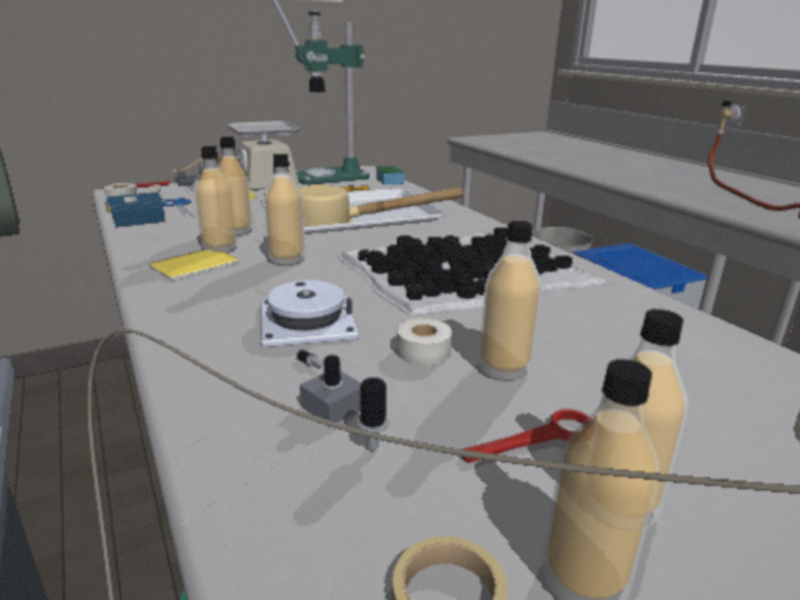

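The candidates for the pin, in top-view pixels, are a small one lying at (375,382), one in the grey stand's hole at (453,390), and a large one standing free at (518,387). The one in the stand fits: it's the middle size and upright in the stand. The turntable is at about (300,353), its disc hole at (269,349), and the pointer lug at about (310,311). I'll crop in to confirm and measure.

```bash
cat > h.py <<'E'
import numpy as np,cv2
from plant import ctrl,sensors,optics
def ray(n,uv,z):
    p=optics.camera_params(n);C=-p["R"].T@p["t"]
    d=p["R"].T@np.linalg.inv(p["mtx"])@np.array([uv[0],uv[1],1.]);return C+d*(z-C[2])/d[2]
def proj(n,X):
    p=optics.camera_params(n);c=p["mtx"]@(p["R"]@np.asarray(X,float)+p["t"]);return c[:2]/c[2]
def cloud(n,d):
    p=optics.camera_params(n);v,u=np.mgrid[:384,:512]
    c=np.stack([u,v,np.ones_like(u)],-1)*d[...,None].astype(float)
    c=np.einsum('ij,hwj->hwi',np.linalg.inv(p["mtx"]),c);return (c-p["t"])@p["R"]
E
python3 - <<'E'
from h import *
z=np.load("pics/top0.npz");im,d=z["im"],z["d"];W=cloud("top",d)
z2=np.load("pics/side0.npz");i2=z2["im"];W2=cloud("side",z2["d"])
a=cv2.resize(im[175:275,150:350,::-1],(800,400),interpolation=cv2.INTER_CUBIC)
b=cv2.resize(i2[170:290,150:270,::-1],(200,200),interpolation=cv2.INTER_CUBIC)
c=np.zeros((600,800,3),np.uint8);c[:400]=a;c[400:,:200]=b;cv2.imwrite("pics/crop1.png",c)
k=.64
def pt(u,v):return W[int(v*k),int(u*k)].round(0)
for nm,u,v in[("pin",453,390),("big",518,387),("small",372,383),("standtop",438,378),("disc",300,375),("hole",269,349),("bolt",298,353),("tablenear",400,440),("cable",700,364),("cable2",500,458),("cable3",400,505),("pointer",310,311)]:print(nm,pt(u,v))
# cable in side
for u,v in[(200,362),(400,434),(700,485),(135,332)]:
    vv,uu=int(v*k),int(u*k);print("sidecable",W2[vv-1:vv+2,uu].round(0).tolist())
# disc
m=((W[...,2]>44)&(W[...,2]<60));m[:, :150]=0;m[:,235:]=0;m[:180]=0;m[265:]=0
cs,_=cv2.findContours(m.astype(np.uint8),cv2.RETR_EXTERNAL,cv2.CHAIN_APPROX_NONE);c=max(cs,key=cv2.contourArea)
e=cv2.fitEllipse(c);print("disc",e,ray("top",e[0],51))
g=cv2.cvtColor(im,cv2.COLOR_RGB2GRAY)
dk=(g<90).astype(np.uint8);n,l,s,ce=cv2.connectedComponentsWithStats(dk)
for i in range(1,n):
    if 150<ce[i][0]<350 and 180<ce[i][1]<270 and s[i,4]>4:print(s[i].tolist(),ce[i].round(1),W[int(ce[i][1]),int(ce[i][0])].round(0))
E
```

```text
pin [ 526. -169.   73.]
big [ 534. -265.   95.]
small [530. -45.  15.]
standtop [ 543. -150.   32.]
disc [542.  67.  54.]
hole [583. 121.  37.]
bolt [579.  73.  54.]
tablenear [438. -92.   1.]
cable [ 572. -591.    1.]
cable2 [ 411. -257.    1.]
cable3 [333. -94.   2.]
pointer [644.  57.  38.]
sidecable [[394.0, 25.0, 0.0], [393.0, 22.0, -1.0], [371.0, -144.0, 92.0]]
sidecable [[575.0, -256.0, 0.0], [574.0, -258.0, -1.0], [573.0, -260.0, -1.0]]
sidecable [[614.0, -595.0, 177.0], [826.0, -487.0, -0.0], [822.0, -489.0, 1.0]]
sidecable [[314.0, -11.0, 85.0], [314.0, -9.0, 82.0], [318.0, 156.0, -1.0]]
disc ((190.9468994140625, 225.71717834472656), (49.15091323852539, 50.144588470458984), 59.64365768432617) [576.96365596  70.87745302  51.        ]
[176, 195, 3, 2, 6] [177.  195.5] [654. 114.  19.]
[199, 198, 5, 4, 11] [201.1 199.5] [644.  50.  38.]
[169, 221, 7, 6, 29] [172.  223.2] [583. 124.  35.]
[186, 221, 10, 11, 58] [190.2 226. ] [579.  73.  54.]
[234, 241, 11, 8, 62] [239.2 244.6] [533. -47.  16.]
[161, 242, 3, 2, 6] [162.  242.5] [534. 148.  18.]
[325, 242, 15, 13, 155] [331.9 247.9] [ 534. -265.   95.]
[275, 245, 20, 10, 134] [284.9 249.6] [ 523. -160.   36.]
[208, 256, 3, 3, 8] [208.9 256.9] [501.  31.  17.]
```

View pics/crop1.png

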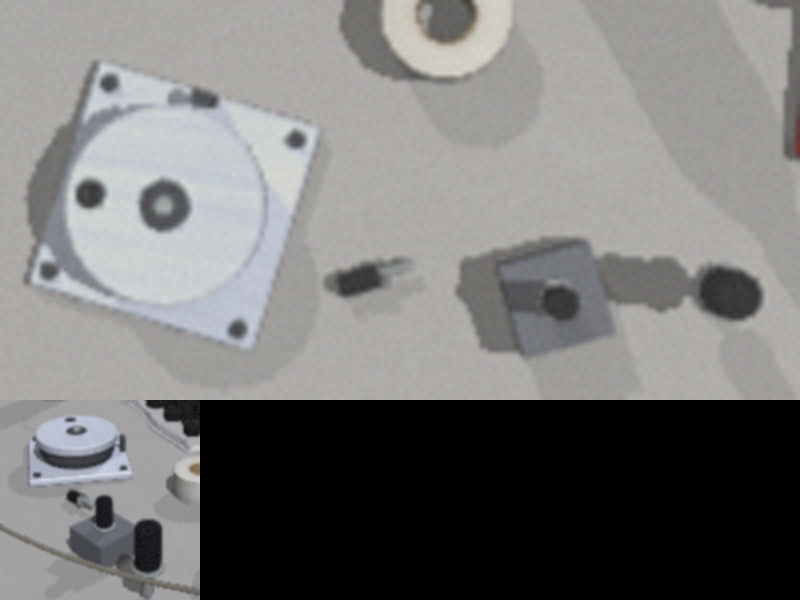

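The crop confirms it: the pin in the grey stand at crop (561,300) is the middle-sized one, larger than the lying pin and smaller than the free-standing one. Next I'll compute the positions and check them for consistency.

```bash
python3 - <<'E'
from h import *
c=lambda u,v:((u+.5)/4-.5+150,(v+.5)/4-.5+175)
S=np.array([ray("top",c(*p),34) for p in[(498,265),(588,240),(614,330),(525,355)]])
print("stand",S.mean(0),[np.linalg.norm(S[i]-S[i-1]).round(1) for i in range(4)],"pin top",ray("top",c(561,300),74))
B=np.array([ray("top",c(*p),12) for p in[(98,62),(320,128),(250,348),(28,283)]])
print("base",B.mean(0),[np.linalg.norm(B[i]-B[i-1]).round(1) for i in range(4)])
bolt=ray("top",(190.2,226),56);disc=ray("top",(190.95,225.72),51);print("bolt",bolt,"disc",disc)
h=ray("top",(172,223.2),51);h2=ray("top",c(89.5,193),51);p=ray("top",(201.1,199.5),37);x=(B[0]+B[1])/2-B.mean(0)
ax=(B.mean(0)+bolt+disc)/3
print("hole",h,h2,"r",np.linalg.norm((h-ax)[:2]),np.linalg.norm((h2-ax)[:2]),"ptr",p,np.linalg.norm((p-ax)[:2]))
a=lambda v:np.arctan2(v[1],v[0]);print("ang hole,ptr,base",a(h-ax),a(p-ax),a(x))
# side view check
z=np.load("pics/side0.npz");g=cv2.cvtColor(z["im"],cv2.COLOR_RGB2GRAY);W=cloud("side",z["d"])
n,l,s,ce=cv2.connectedComponentsWithStats((g<60).astype(np.uint8))
for i in range(1,n):
    if 160<ce[i][0]<250 and 170<ce[i][1]<270 and s[i,4]>8:print(s[i].tolist(),ce[i].round(1),np.median(W[l==i],0).round(0))
print("pred side: grip mid",proj("side",(*S.mean(0)[:2],56)),"hole",proj("side",(*h[:2],51)),"bolt",proj("side",(*ax[:2],56)))
print(sensors.read_state()["eef_rot"].round(2).tolist())
E
```

```text
stand [ 523.37644456 -171.99010555   34.        ] [np.float64(58.0), np.float64(58.6), np.float64(58.0), np.float64(57.7)] pin top [ 524.46069862 -170.73968554   74.        ]
base [576.68578348  71.53073412  12.        ] [np.float64(147.7), np.float64(149.7), np.float64(146.8), np.float64(147.7)]
bolt [576.27820334  71.87220097  56.        ] disc [576.95688254  70.86961971  51.        ]
hole [582.29247925 117.59516781  51.        ] [583.08892353 117.6239853   51.        ] r 46.515663009905346 46.64768408878731 ptr [642.90437275  49.77380125  37.        ] 69.71131761961887
ang hole,ptr,base 1.448983770027469 -0.31579473551165227 -0.2777203851688396
[174, 199, 43, 11, 127] [193.2 205.2] [540.  34.  23.]
[191, 225, 7, 7, 33] [193.5 227.6] [525. -47.  12.]
[206, 228, 12, 19, 169] [211.8 237.2] [ 518. -178.   58.]
[230, 242, 17, 31, 455] [238.3 257.1] [ 525. -282.   75.]
pred side: grip mid [213.15481335 236.50091082] hole [191.9587312  181.37832131] bolt [195.88804774 186.3926054 ]
[[0.96, 0.26, -0.0], [0.26, -0.96, 0.0], [0.0, -0.0, -1.0]]
```

The measurements are consistent: sides 58/60 and 148/150 mm, hole radius 46.5, pointer radius 69.7, and the hole 1.75 rad anticlockwise of the pointer. Now I'll grasp the pin.

```bash
cat >> h.py <<'E'
R0=np.array([[1,0,0],[0,-1,0],[0,0,-1.]])
def st(tag=""):
    s=sensors.read_state();print(tag,"t%.1f"%s["t"],s["eef_pos"].round(1) if hasattr(s["eef_pos"],"round") else s["eef_pos"],"F",np.round(s["force"],1),"w%.1f gf%.1f"%(s["grip_width"],s["grasp_force"]));return s
E
python3 - <<'E'
from h import *
ctrl.move_ptp([524,-171.3,240],R0);st("above")
ctrl.gripper_to(50,25)
ctrl.move_l([524,-171.3,110],vel=150)
hit=ctrl.move_l([524,-171.3,66],vel=60,threshold=5);st(f"down {hit}")
im,d=optics.grab_frame("side");cv2.imwrite("pics/g1.png",cv2.resize(im[150:300,130:330,::-1],(800,600),interpolation=cv2.INTER_CUBIC))
E
```

```text
above t2.0 [ 523.9 -172.2  240.1] F [-0.5 -0.1  0.2] w85.4 gf0.0
down False t4.4 [ 524.3 -171.4   66.2] F [-0.2  0.9  0.1] w49.8 gf0.0
```

View pics/g1.png

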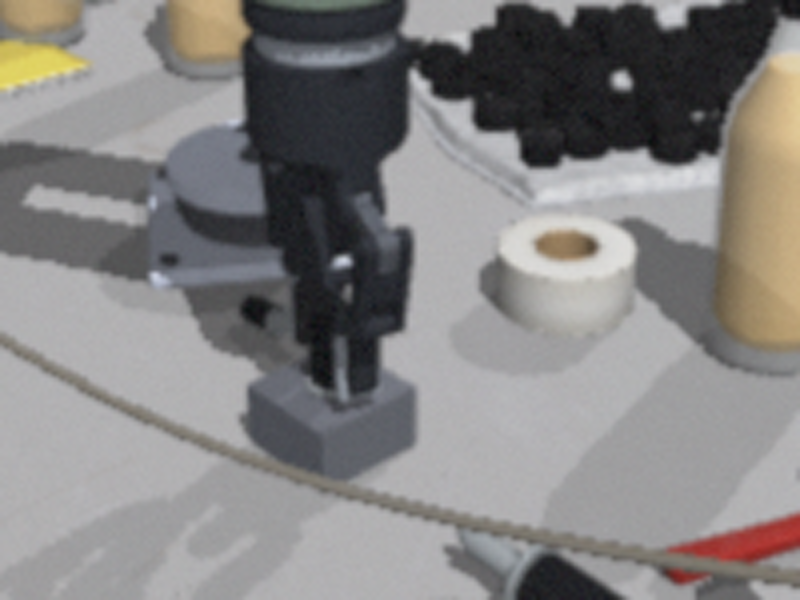

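The side crop shows the fingers straddling the pin at about (345,370). The big look-alike has tipped over and now lies at (560,570), which is clear of the job, but I'll watch it. Now I'll grip and lift.

```bash
python3 - <<'E'
from h import *
ctrl.gripper_to(10,35);s=st("grip")
ctrl.move_l([524,-171.3,130],vel=80);st("lift")
im,d=optics.grab_frame("side");i2,d2=optics.grab_frame("top")
np.savez("pics/l.npz",a=im,b=i2,d=d,d2=d2)
c=np.zeros((600,800,3),np.uint8)
c[:,:400]=cv2.resize(im[130:310,160:280,::-1],(400,600),interpolation=cv2.INTER_CUBIC)
c[:300,400:]=cv2.resize(i2[190:290,240:373,::-1],(400,300),interpolation=cv2.INTER_CUBIC)
cv2.imwrite("pics/g2.png",c)
E
```

```text
grip t4.8 [ 524.3 -171.4   66.4] F [-0.8 -0.4  1.8] w18.6 gf34.1
lift t5.8 [ 523.5 -171.1  129.5] F [ 0.6  0.2 -1.4] w19.1 gf34.3
```

View pics/g2.png

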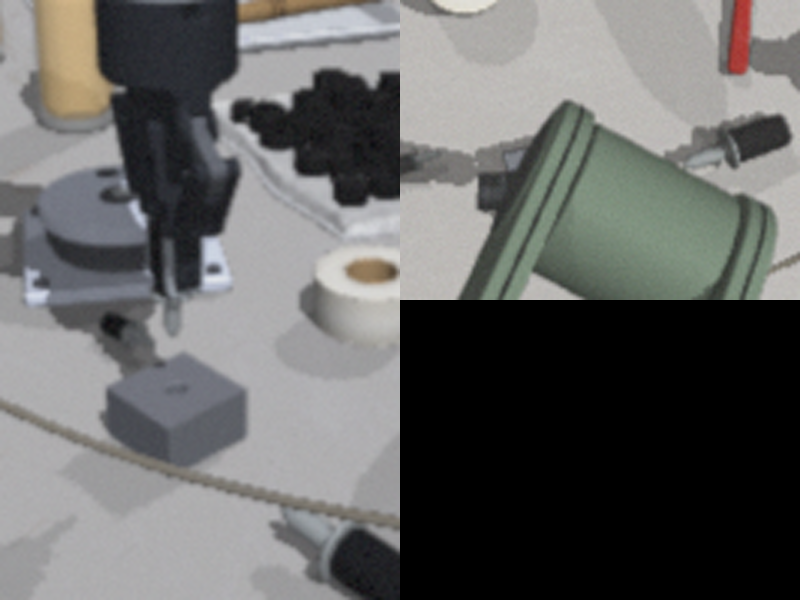

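```bash
python3 - <<'E'
from h import *
for X in [(523.7,-171.2,71.5),(523.7,-171.2,97.5),(523.7,-171.2,123.5)]:
    u=proj("side",X);print(u,(u[0]-160)/.3,(u[1]-130)/.3)
E
```

```text
[212.95205579 229.45172499] 176.5068526439932 331.5057499590695
[212.60599646 217.73420671] 175.35332153542433 292.44735570760724
[212.24929267 205.65626867] 174.16430890265218 252.1875622475013
```

```bash
python3 - <<'E'
from h import *
h=[582.5,117.2]
ctrl.move_l([524,-171.3,180],vel=150)
ctrl.move_l(h+[160],vel=220)
ctrl.move_l(h+[118],vel=120);f0=st("above")
hit=ctrl.move_l(h+[94],vel=25,threshold=4);st(f"down {hit}")
im,d=optics.grab_frame("side");cv2.imwrite("pics/g3.png",cv2.resize(im[150:250,140:273,::-1],(800,600),interpolation=cv2.INTER_CUBIC))
E
```

```text
above t8.3 [582.3 116.7 117.7] F [ 0.8 -0.2 -1.1] w18.9 gf34.3
down True t9.1 [583.1 117.3  96.6] F [1.3 0.1 4.7] w18.8 gf35.0
```

View pics/g3.png

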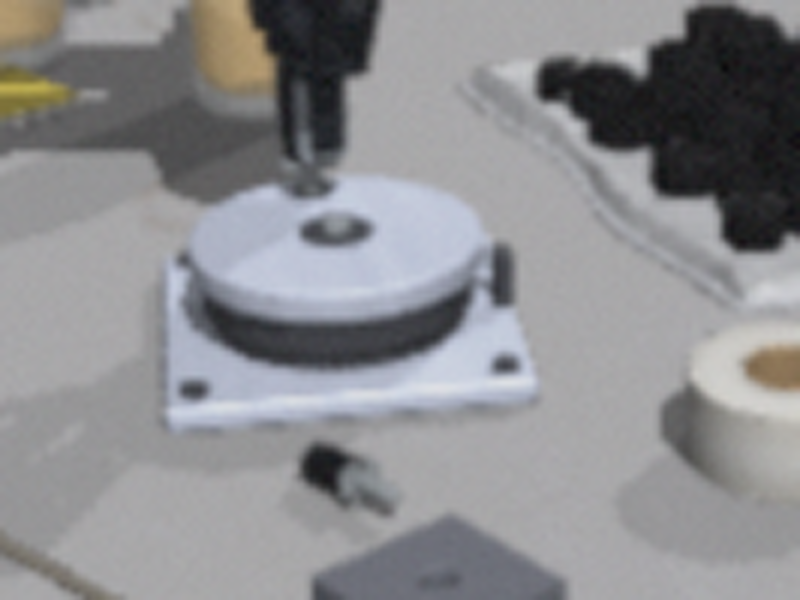

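The picture shows the pin standing in the disc hole at crop (312,180). It stopped at TCP z 96.6, and 96 was expected on the stop ring. I'll feel the radial slack, then turn the disc to just short of the search arc.

```bash
cat > arc.py <<'E'
from h import *
import json
AX=np.array([576.6,71.4]);PTR=-0.295
def P(phi,r,z,ax=AX):return [ax[0]+r*np.cos(phi),ax[1]+r*np.sin(phi),z]
def probe_r(phi,r,z,a=3.5):
    c=[]
    for sg in(1,-1):
        ctrl.move_l(P(phi,r,z),vel=40)
        hit=ctrl.move_l(P(phi,r+sg*a,z),vel=12,threshold=3);s=sensors.read_state()
        c.append(float(np.dot(np.array(s["eef_pos"][:2])-AX,[np.cos(phi),np.sin(phi)])));print("rad",sg,hit,round(c[-1],2),np.round(s["force"],1))
    m=sum(c)/2;ctrl.move_l(P(phi,m,z),vel=40);return m
E
python3 - <<'E'
from arc import *
z=98.5;phi=1.443
ctrl.move_l(P(phi,46.2,z),vel=20);st("lift")
r=probe_r(phi,46.2,z);st(f"centre r={r:.2f}")
while phi>PTR+.75:
    phi-=.1;ctrl.move_l(P(phi,r,z),vel=50)
    F=np.array(sensors.read_state()["force"]);print(round(phi,2),"Fr %.1f Ft %.1f Fz %.1f"%(F[:2]@[np.cos(phi),np.sin(phi)],F[:2]@[-np.sin(phi),np.cos(phi)],F[2]))
    if np.hypot(*F[:2])>12:print("stop");break
r=probe_r(phi,r,z);st(f"centre r={r:.2f} phi {phi:.3f}")
E
```

```text
lift t9.5 [582.2 117.3  98.1] F [ 1.3  0.8 -1.5] w19.0 gf34.4
rad 1 True 47.88 [ 1.9 -0.7 -0.3]
rad -1 True 46.02 [0.8 0.1 0.7]
centre r=46.95 t10.7 [581.9 117.9  97.9] F [ 0.4  0.9 -2.5] w18.8 gf34.5
1.34 Fr 0.5 Ft 0.1 Fz -2.2
1.24 Fr 0.6 Ft 0.3 Fz -1.8
1.14 Fr 0.5 Ft 0.0 Fz -0.7
1.04 Fr 0.2 Ft -0.4 Fz -1.6
0.94 Fr 0.4 Ft -1.0 Fz -0.7
0.84 Fr 0.5 Ft -0.6 Fz -1.9
0.74 Fr 1.3 Ft -0.3 Fz -0.9
0.64 Fr 2.2 Ft 0.2 Fz -1.5
0.54 Fr 2.1 Ft -0.6 Fz -0.8
0.44 Fr 2.5 Ft 0.1 Fz -2.4
rad 1 True 47.93 [-0.1 -0.1  0.2]
rad -1 True 47.28 [ 2.2  0.4 -0. ]
centre r=47.61 phi 0.443 t14.4 [619.4  91.7  98.5] F [ 1.6 -1.1 -1.5] w18.9 gf34.8
```

```bash
cat > search.py <<'E'
from arc import *
import sys
AX=np.array([577.6,72.2]);r=46.;z=98.3
def Q(phi,z):return P(phi,r,z,AX)
phi=float(sys.argv[1]);end=float(sys.argv[2]);step=float(sys.argv[3])
ctrl.move_l(Q(phi+.06,z),vel=50)
log=[]
while phi>end:
    ctrl.move_l(Q(phi,z),vel=30)
    for _ in range(3):
        hit=ctrl.move_l(Q(phi,92.5),vel=22,threshold=4.5);s=sensors.read_state()
        if s["eef_pos"][2]<97.3 or not hit:break
    zz=float(s["eef_pos"][2]);F=np.array(s["force"]);print("phi %.3f z %.1f F"%(phi,zz),F.round(1),hit)
    if zz<95:break
    ctrl.move_l(Q(phi,z),vel=30);phi-=step
st("end")
E
python3 search.py 0.07 -0.65 0.04
python3 - <<'E'
from h import *
im,d=optics.grab_frame("side");cv2.imwrite("pics/g4.png",cv2.resize(im[150:250,140:273,::-1],(800,600),interpolation=cv2.INTER_CUBIC))
E
```

```text
phi 0.070 z 92.5 F [ 3.  -2.1 -0.1] False
end t15.6 [623.7  75.   92.5] F [ 3.  -2.1 -0.1] w18.8 gf34.8
```

View pics/g4.png

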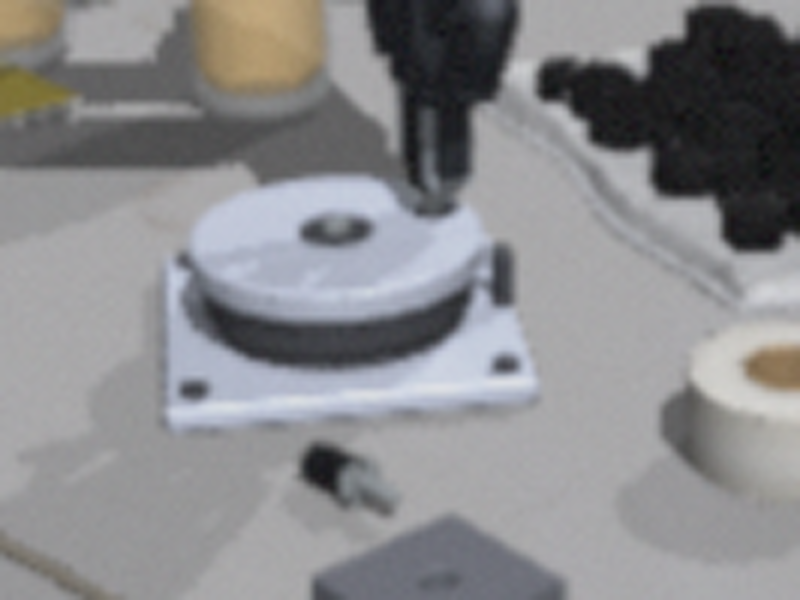

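It dropped 4 mm at the first probe: z is 92.5 with no vertical force, and the picture shows the pin in the disc hole at (435,205), near the pointer. Now I'll seat it with small steps down, yielding to the sideways force.

```bash
cat > seat.py <<'E'
from h import *
p=np.array(sensors.read_state()["eef_pos"],float)
for i in range(40):
    F=np.mean([np.array(sensors.read_state()["force"]) for _ in range(3)],0)-[.5,-.3,-1.4]
    lat=F[:2]*.15;n=np.hypot(*lat);p[:2]+=lat*min(1,.6/max(n,1e-6))
    if np.hypot(*F[:2])<6 and F[2]<7:p[2]-=.7
    elif F[2]>9:p[2]+=.5
    ctrl.move_l(p.tolist(),vel=25)
    s=sensors.read_state();print(i,np.round(s["eef_pos"],1),np.round(s["force"],1))
    if s["eef_pos"][2]<84.6 or p[2]<83:break
    if np.linalg.norm(s["force"])>22:print("high");break
st("end")
E
python3 seat.py
```

```text
0 [623.9  74.6  91.7] [ 1.1 -1.2  1.4]
1 [624.1  74.4  91.2] [ 0.6 -2.2  1.4]
2 [624.2  74.1  90.3] [ 2.2 -3.   1.1]
3 [624.3  73.9  89.4] [ 1.8 -2.6 -0. ]
4 [624.4  73.8  88.7] [ 1.2 -1.4  0.2]
5 [624.4  73.7  87.9] [ 1.5 -0.9 -0.4]
6 [624.4  73.6  87.2] [ 1.4  0.7 -0.8]
7 [624.5  73.5  86.5] [ 0.7 -0.2 -1. ]
8 [624.6  73.6  85.8] [-0.6  1.1 -1.6]
9 [624.6  73.6  85.2] [ 0.1  0.2 -2.3]
10 [624.7  73.6  84.7] [ 0.3 -0.  -2.6]
11 [624.7  73.6  84. ] [-0.3 -1.4 -2. ]
end t18.6 [624.7  73.6  84. ] F [-0.3 -1.4 -2. ] w18.8 gf34.7
```

Deep in and free. I'll press gently until the shoulder touches, then release and retreat straight up.

```bash
python3 - <<'E'
from h import *
p=list(map(float,sensors.read_state()["eef_pos"]))
hit=ctrl.move_l([p[0],p[1],81.5],vel=10,threshold=6);s=st(f"seat {hit}")
z=float(s["eef_pos"][2])
ctrl.gripper_to(45);st("open")
ctrl.move_l([p[0],p[1],150],vel=80)
ctrl.move_l([p[0]-140,p[1]-120,260],vel=200);ctrl.hold(.3);st("away")
im,d=optics.grab_frame("side");i2,d2=optics.grab_frame("top")
np.savez("pics/f.npz",a=im,b=i2,d=d,d2=d2)
c=np.zeros((600,800,3),np.uint8)
c[:,:400]=cv2.resize(im[150:250,160:227,::-1],(400,600),interpolation=cv2.INTER_CUBIC)
c[:,400:]=cv2.resize(i2[160:280,150:230,::-1],(400,600),interpolation=cv2.INTER_CUBIC)
cv2.imwrite("pics/g5.png",c)
W=cloud("side",d);g=cv2.cvtColor(im,cv2.COLOR_RGB2GRAY)
m=(g<70)&(np.hypot(W[...,0]-624,W[...,1]-73)<20)&(W[...,2]>60);print("pin pts",m.sum(),"top z",np.sort(W[m][:,2])[-15:].round(0),"pred px",proj("side",(624,73,77)))
E
```

```text
seat True t18.8 [624.8  73.6  83.3] F [-0.4  0.1  5.7] w18.4 gf35.5
open t19.2 [623.2  73.6  81.2] F [ 0.2  0.9 -0.1] w44.9 gf0.0
away t21.7 [484.8 -46.  259.5] F [0.5 0.1 1. ] w44.9 gf0.0
pin pts 79 top z [87. 87. 88. 88. 88. 89. 89. 89. 90. 91. 91. 91. 91. 91. 91.] pred px [212.74396387 175.54427429]
```

View pics/g5.png

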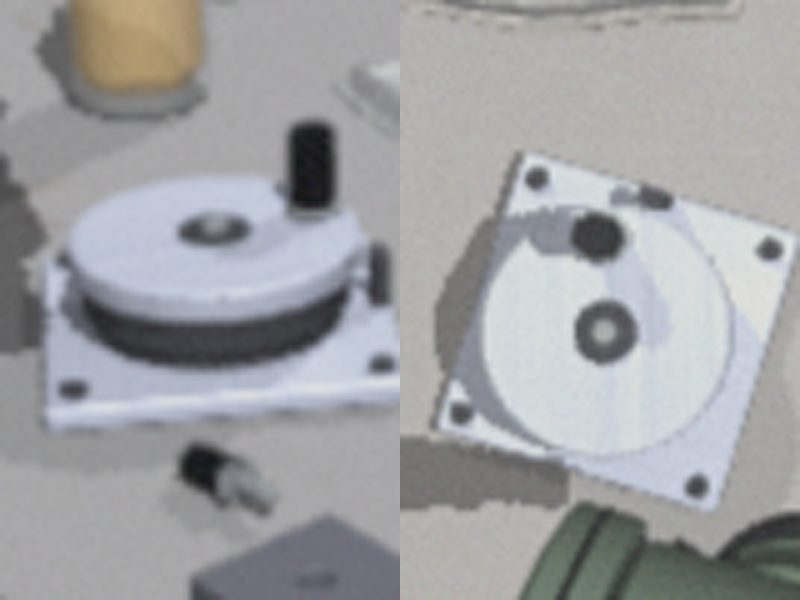

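The pin stands upright at crop (313,165) with its shoulder flat on the disc. Its top is at z 91, exactly the seated height. Handing in.

```bash
python3 -c "
from plant import ctrl
print(ctrl.finish_job())"
```

```text
the job is handed in; nothing more can be done
None
```

The index pin is seated fully home in the stop hole with its shoulder down on the disc, and I released it and handed the job in at about 22 s; the big look-alike pin tipped over during my approach (cause not established), and I didn't re-measure the label roll, bottle or cap key, though the arm stayed clear of them.

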